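Lock the supply carousel

TASK

One of the two blue supply carousels is not locked: its yellow locking disc sits askew on the spindle, with its two tabs resting on top of the hub ring. Turn the yellow disc on its spindle until both tabs drop into the ring's two notches and the disc lies fully home and level, then let go of it. The white disc on the other carousel is already home: leave it as it is.

Things in the scene. Friction and masses are not known exactly. Their poses are not given: they have to be found in the camera images.
- yellow_grip (a point): Centre of the yellow disc's grip collar: an upright block on the plate, 46 mm along x, 30 mm along y, 48 mm tall, to be gripped across its 30 mm (along y). The point lies on the disc's axis, 24 mm below the collar's top, 24 mm above the plate's upper face, 32 mm above its underside. An 18 mm square bore fits over the spindle, 3 mm play. z is up. It starts 40 to 90 degrees out of line, either way.
- yellow: The loose yellow plastic locking disc, about 0.12 kg; origin at the centre of its underside. A plate 54 mm across, 8 mm thick, with two opposite tabs, 12 mm wide and 8 mm thick, reaching 41 mm from the centre along its +x and -x (a half turn looks the same), and the collar on top. At the start the tabs rest on the ring; it turns freely there and drops 16 mm by its own weight when in line.
- socket (a point): Centre of the hub floor, 48 mm above the counter, of the fixed blue tray (220 mm across, rim 36 mm) that carries the yellow disc. On it an aluminium ring, radii 32 and 40 mm, 16 mm tall, with two notches 54 degrees wide, open to the floor, centred on this +x and -x. Tabs fall in if the disc's x is within 10 degrees of this x, either way round. Spindle: 12 mm thick, top 78 mm above this point.
- white_grip (a point): The collar centre of the white locking disc, of the same shape and size, which is already home on the other, like carousel (so 16 mm lower than the yellow one at the start). Leave it as it is. A red spare disc lying on the counter is not needed.
Not all that is in view belongs to the job. What is shaped like the part that bears socket but pink is not meant. What is shaped like the yellow but green or turquoise is not meant.

How it is judged (in metres and radians):
At the end, for the whole second after the job is handed in: The yellow disc is home: its collar's centre is less than 36 mm above the socket floor (32 mm when it lies on the floor, 48 mm when the tabs ride on the ring), within 10 mm of the spindle's axis, its tabs within 0.40 rad of the notches' line either way round, tilted by less than 0.10 rad, at rest (z of yellow_grip in the frame of socket below 0.036 m and horizontal distance between yellow_grip and socket below 0.01 m and angle between the x axis of yellow_grip and the x axis of socket, either way round below 0.4 rad and angle between yellow_grip's own z axis and vertical below 0.1 rad and linear speed of yellow below 0.02 m/s); the robot touches nothing.
It fails at once if the white disc is moved by more than 15 mm (distance of white_grip from where it was at the start of the episode above 0.015 m).
It also fails if it takes over 32 s, if anything falls off the work surface, if the arm or the gripper's body presses on something with over 40 N, if the wrist force passes 120 N, or if a joint passes its speed limit or range.

ROBOT

A 6-joint arm with a two-finger parallel gripper is mounted at the origin on the work surface. World frame = base frame: x ahead of the robot, y to its left, z up, the work surface at z = 0. Lengths are in mm, angles in rad, forces in N, time in s.
With the tool pointing down it reaches from about 325 to 750 mm from the base axis. Payload 7.6 kg.
Tool frame: the origin (TCP) lies at the very end of the fingers, on their centre line; the grasp point (between the pads) lies 19 mm behind it; z points along the fingers, y is the line along which they close (so a half turn about z gives the same grasp; the last joint's range is limited). The gripper opens to 85 mm and grips with 20 to 120 N. Pads are 22 mm wide; open, the fingers measure 114 mm over their backs; the gripper's body (76 mm by 85 mm) begins 54 mm behind the grasp point. The pads swing forward as they close: fully open they stand 13 mm farther back than shut.
Start: joints at [1.164, 0.052, 1.401, -0, 1.689, -0.07], TCP at [173.48, 495.53, 231.323] pointing down, gripper open.
Joint ranges: [-2.9, 2.9], [-0.91, 2.17], [0.12, 2.37], [-1.06, 4.2], [0.26, 2.73], [-2.93, 2.93]. Speed limits (rad/s): [2.57, 2.57, 3.01, 3.14, 3.14, 3.14].

INTERFACE

Orientations are given as a rotation vector (axis times angle).
In Python, from rig import arm, viewer gives the robot as it stands.
- The arm moves only by the shell command python3 -m jog 'ROWS'. ROWS is JSON, a list that holds one entry, the list of rows, each a list of 7 numbers: the finger opening in cm, from 0 to 8.54, then the shift along the tool's x, y, z in cm, then the turn, a rotation vector about the tool's x, y, z in degrees. A call has 1 to 20 rows; each row is the pose to reach, as a shift and turn from the pose commanded when the call began, along the tool's axes at that moment; what a row does not reach only later rows make up. A row lasts 1/12 s, in which the tool goes at most 41.7 mm and 7.16 degrees, less where a joint would pass 70% of its speed; a pose out of reach is approached as far as the arm can. A call with a gripper value outside its range is refused whole. The fingers move at their own pace and stop on an object; the grip force is fixed at half the most. Time passes only in rows, so rows that repeat a pose let the fingers close. It gives the time, the measured TCP pose, the force, the opening and the grip force at its end, in the units of the state.
- arm.sense(): the state, without advancing time (a new reading comes with each control period).
- viewer.capture(name): name is "scene" or "top" or "wrist"; returns a dict with "color" (400x640x3 uint8, red, green, blue), "intrinsics" (3x3 intrinsics, pixels), "rvec" (rotation vector, rad) and "tvec" (3), from world to camera coordinates, as OpenCV has them; the wrist camera has in their place "hand_eye" (4x4, takes a point from camera to tool coordinates, whose origin is the TCP and whose axes are the flange's). Camera axes: x right, y down, z forward; pixel columns grow to the right and rows downward; lengths in mm; the calibration is good to about 2 mm. A picture is of the moment at which its call begins: read the wrist's pose just before it. There is no depth.
- arm.job_done(): hands the job in; it is judged then, once.
The state is a dict: "t": time; "joint_positions": joint angles; "qd": joint speeds; "joint_efforts": joint torques, N m; "ee_pos": TCP position; "ee_rot": TCP orientation; "wrist_force": force on the tool from outside, world axes, zero at the start; "torque": the same for the moment, N m; "grip_width": finger opening in mm; "finger_force": force on a finger pad.
Only numpy, scipy, OpenCV 4.12 (cv2) and the standard library are available. Lean on these libraries where they do the work, as an engineer would, in place of code of your own. Each camera call takes 0.05 s, during which the arm holds its last target. There are 200 camera calls.

## Working session

There is one attempt and no reset: what is moved stays moved. The work goes in short steps, Python scripts to look and compute and a shell command to move; the robot and the scene stay as the last step left them, time stands still between calls to the robot, and variables do not carry over. Pictures are saved under pics/ and viewed, at most 10 in all, crops included, and the job is handed in when it is done.

```bash
mkdir -p pics && ls && cat > h.py <<'E'
import numpy as np, cv2
from scipy.spatial.transform import Rotation as R
from rig import arm, viewer
def cam(name):
    s=arm.sense(); c=viewer.capture(name); K=np.array(c["intrinsics"])
    if name=="wrist":
        H=np.array(c["hand_eye"]); T=np.eye(4); T[:3,:3]=R.from_rotvec(s["ee_rot"]).as_matrix(); T[:3,3]=s["ee_pos"]
        M=T@H; return c["color"],K,M[:3,:3],M[:3,3]
    Rc=R.from_rotvec(np.array(c["rvec"]).ravel()).as_matrix(); return c["color"],K,Rc.T,-Rc.T@np.array(c["tvec"]).ravel()
def onplane(px,K,Rw,o,z):
    px=np.atleast_2d(px).astype(float)
    d=(Rw@np.linalg.inv(K)@np.c_[px,np.ones(len(px))].T).T
    return o+d*((z-o[2])/d[:,2])[:,None]
def save(name,img): cv2.imwrite("pics/"+name,cv2.cvtColor(img,cv2.COLOR_RGB2BGR))
E
python3 - <<'E'
from h import *
a=cam("top"); b=cam("scene")
save("top0.png",a[0]); save("scene0.png",b[0])
print(a[3],b[3]); print(arm.sense())
E
```

```text
pics
[ 433.48257144   13.12485058 1074.42335586] [1152.55103107 -300.79476197  595.89349689]
{'t': 0.1, 'joint_positions': array([ 1.16370620e+00,  5.27836036e-02,  1.40160261e+00, -4.72849065e-05,
        1.68857119e+00, -7.03139704e-02]), 'qd': array([ 0.00038034, -0.00017091,  0.00084559,  0.00161189,  0.00057026,
        0.00079096]), 'joint_efforts': array([ 1.23060254e-03, -3.82578671e+01, -3.60987961e+01, -3.00875843e-05,
        4.74363464e-03,  5.19958451e-05]), 'ee_pos': array([173.380942  , 495.27470482, 230.56188842]), 'ee_rot': array([-5.26472339e-01, -3.09688330e+00,  2.10020375e-03]), 'wrist_force': array([-0.00790214,  0.32233183,  0.60106003]), 'torque': array([ 0.00343609, -0.0418903 , -0.01529769]), 'finger_force': 0.0, 'grip_width': 85.40059590633986}
```

View pics/top0.png

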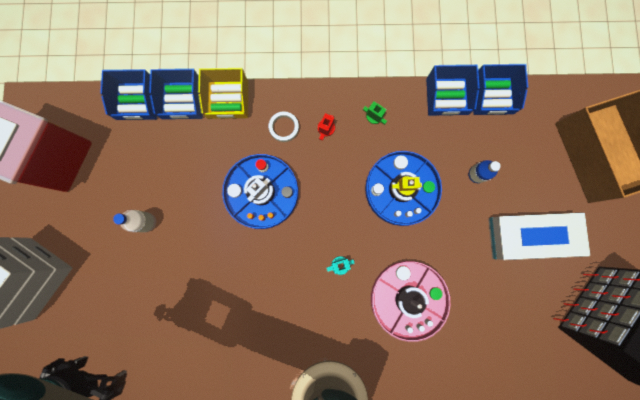

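View pics/scene0.png

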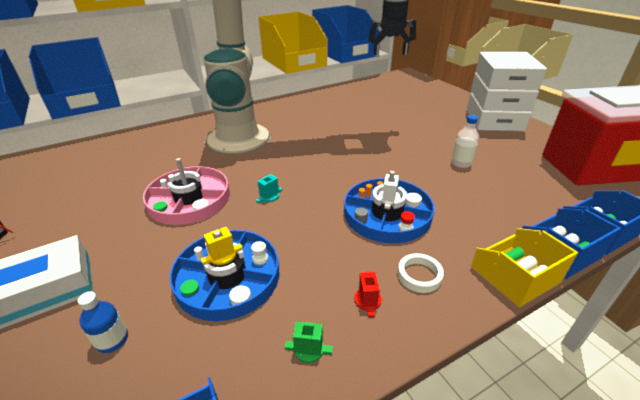

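The top view shows the yellow carousel at about (403,188) with the yellow disc at (407,185), and the white one at (260,190). The pink decoy is at (411,300). I'll locate the blue trays and the yellow collar next.

```bash
python3 - <<'E'
from h import *
img,K,Rw,o=cam("top"); hsv=cv2.cvtColor(img,cv2.COLOR_RGB2HSV)
m=cv2.inRange(hsv,(100,120,60),(125,255,255))
for c in cv2.findContours(m,cv2.RETR_EXTERNAL,cv2.CHAIN_APPROX_NONE)[0]:
    (u,v),r=cv2.minEnclosingCircle(c)
    if 30<r<45 and 140<v<240:
        P=onplane(cv2.convexHull(c)[:,0],K,Rw,o,36.); (x,y),rr=cv2.minEnclosingCircle(P[:,:2].astype(np.float32)); print("tray",u,v,r,x,y,rr)
y=cv2.inRange(hsv,(22,120,100),(34,255,255)); y[:140]=0; y[230:]=0
c=max(cv2.findContours(y,cv2.RETR_EXTERNAL,cv2.CHAIN_APPROX_NONE)[0],key=cv2.contourArea)
M=cv2.moments(c); p=[M['m10']/M['m00'],M['m01']/M['m00']]; print(p,onplane(p,K,Rw,o,100.),M['m00'])
s=arm.sense(); print(R.from_rotvec(s["ee_rot"]).as_matrix().round(3))
s2=viewer.capture("wrist"); print(np.array(s2["hand_eye"]).round(2),s2["intrinsics"])
save("crop0.png",cv2.resize(img[140:240,210:450],None,fx=3.3,fy=3.3,interpolation=cv2.INTER_CUBIC))
E
```

```text
tray 259.7894287109375 191.0360565185547 37.878536224365234 591.7924194335938 191.7508544921875 110.33811950683594
tray 403.23333740234375 188.0 37.88572692871094 595.504638671875 -223.89651489257812 110.89177703857422
[407.5301877219685, 185.1374936580416] [[ 591.34065613 -221.9237114   100.        ]] 328.5
[[-0.944  0.331 -0.   ]
 [ 0.331  0.944 -0.001]
 [ 0.    -0.001 -1.   ]]
[[   0.     -0.96   -0.27   66.8 ]
 [   1.      0.      0.      0.77]
 [  -0.     -0.27    0.96 -143.13]
 [   0.      0.      0.      1.  ]] [[285.87849592   0.         319.7462354 ]
 [  0.         285.87849592 197.96640515]
 [  0.           0.           1.        ]]
```

View pics/crop0.png

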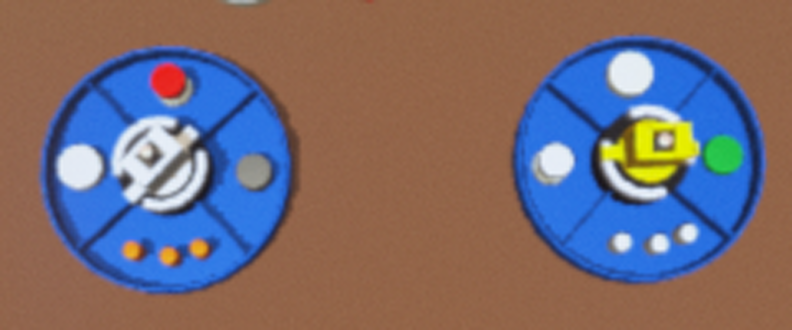

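The trays sit at white ≈ (592,192) and yellow ≈ (595.5,−224), both with a radius of 110, which matches the given 220 mm. Next I'll go above the yellow carousel.

```bash
python3 -m jog '[[[8.5,-63.7,-53.9,1.5,0,0,70],[8.5,-63.7,-53.9,1.5,0,0,70],[8.5,-63.7,-53.9,1.5,0,0,70],[8.5,-63.7,-53.9,1.5,0,0,70],[8.5,-63.7,-53.9,1.5,0,0,70],[8.5,-63.7,-53.9,1.5,0,0,70],[8.5,-63.7,-53.9,1.5,0,0,70],[8.5,-63.7,-53.9,1.5,0,0,70],[8.5,-63.7,-53.9,1.5,0,0,70],[8.5,-63.7,-53.9,1.5,0,0,70],[8.5,-63.7,-53.9,1.5,0,0,70],[8.5,-63.7,-53.9,1.5,0,0,70],[8.5,-63.7,-53.9,1.5,0,0,70],[8.5,-63.7,-53.9,1.5,0,0,70],[8.5,-63.7,-53.9,1.5,0,0,70],[8.5,-63.7,-53.9,1.5,0,0,70],[8.5,-63.7,-53.9,1.5,0,0,70],[8.5,-63.7,-53.9,1.5,0,0,70],[8.5,-63.7,-53.9,1.5,0,0,70],[8.5,-63.7,-53.9,1.5,0,0,70]]]'
python3 - <<'E'
from h import *
s=arm.sense(); print(s['t'],s['ee_pos'],R.from_rotvec(s["ee_rot"]).as_matrix().round(3))
save("w1.png",cam("wrist")[0])
E
```

```text
t: 1.87
ee_pos: [596.5, -224.6, 215.8]
ee_rot: [-2.208, -2.234, 0.0]
wrist_force: [0.7, -0.0, 0.5]
grip_width: 85.1
finger_force: 0.0
1.8667 [ 596.49750767 -224.61490265  215.80282343] [[-0.012  1.    -0.   ]
 [ 1.     0.012  0.   ]
 [ 0.    -0.    -1.   ]]
```

View pics/w1.png

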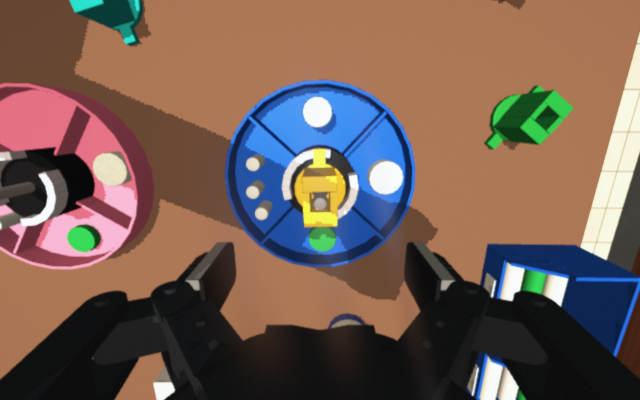

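The wrist view shows the yellow disc at about (320,187), roughly aligned with the image vertical. The ring's arcs sit left and lower right. I'll zoom in and unwrap the ring by angle at z = 64.

```bash
python3 - <<'E'
from h import *
img,K,Rw,o=cam("wrist")
save("w1c.png",cv2.resize(img[125:265,240:400],None,fx=4,fy=4,interpolation=cv2.INTER_CUBIC))
hsv=cv2.cvtColor(img,cv2.COLOR_RGB2HSV)
b=cv2.inRange(hsv,(100,120,60),(125,255,255)); b[:, :200]=0;b[:,430:]=0;b[290:]=0
c=max(cv2.findContours(b,cv2.RETR_EXTERNAL,cv2.CHAIN_APPROX_NONE)[0],key=cv2.contourArea)
P=onplane(cv2.convexHull(c)[:,0],K,Rw,o,36.); (cx,cy),rr=cv2.minEnclosingCircle(P[:,:2].astype(np.float32)); print("tray",cx,cy,rr)
# sample ring top at z=64
for r in (35,37):
  s=""
  for a in range(0,360,6):
    p=np.array([cx+r*np.cos(np.radians(a)),cy+r*np.sin(np.radians(a)),64.]); q=K@(Rw.T@(p-o)); u,v=(q[:2]/q[2]).round().astype(int)
    h,sat,val=hsv[v,u]; s+= "Y" if sat>120 and 18<h<36 else "W" if sat<80 and val>110 else "B" if 100<h<125 and sat>120 else "d"
  print(r,s)
# yellow outline
y=cv2.inRange(hsv,(18,110,90),(36,255,255)); y[:130]=0; y[260:]=0; y[:,:270]=0; y[:,370:]=0
c=max(cv2.findContours(y,cv2.RETR_EXTERNAL,cv2.CHAIN_APPROX_NONE)[0],key=cv2.contourArea)
print(cv2.boundingRect(c))
for zz in (72.,120.):
  P=onplane(c[:,0],K,Rw,o,zz); print(zz,P[P[:,1].argmax()],P[P[:,1].argmin()])
E
```

```text
tray 597.3280639648438 -225.8212432861328 109.48869323730469
35 WWWWWddddddddWYYYWWWWWWWWWWWWWWWWWdddBdBYYYYYYYYYYYWWWWWWWWW
37 WWWWWddddddddWYYYWWWWWWWWWWWWWWWWWBBBBBBWYYYYYYYYYYWWWWWWWWW
(293, 142, 53, 82)
72.0 [ 601.07602693 -184.15095577   72.        ] [ 593.59098413 -267.96132613   72.        ]
120.0 [ 600.68396428 -180.51292559  120.        ] [ 594.47069485 -250.08319079  120.        ]
```

View pics/w1c.png

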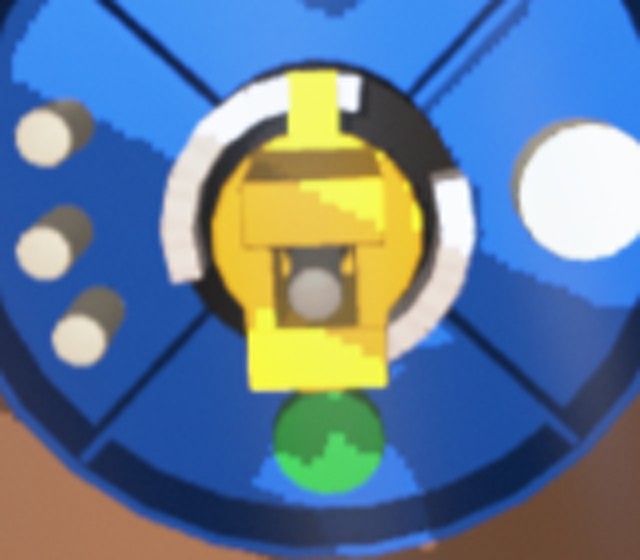

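The zoom shows notch 1 spanning about 27–75°, so its centre is near 51°. The visible tab is at about 90° and the collar is aligned with the tool x. I'll descend to grip with the grasp point around z = 103.

```bash
python3 -m jog '[[[8.5,-0.1,0.05,4,0,0,0],[8.5,-0.1,0.05,7.5,0,0,0],[8.5,-0.1,0.05,10.5,0,0,0],[8.5,-0.1,0.05,12.5,0,0,0],[8.5,-0.1,0.05,13.1,0,0,0],[8.5,-0.1,0.05,13.1,0,0,0],[6,-0.1,0.05,13.1,0,0,0],[4.5,-0.1,0.05,13.1,0,0,0],[3.5,-0.1,0.05,13.1,0,0,0],[2,-0.1,0.05,13.1,0,0,0],[2,-0.1,0.05,13.1,0,0,0],[2,-0.1,0.05,13.1,0,0,0],[2,-0.1,0.05,13.1,0,0,0]]]'
```

```text
t: 3.05
ee_pos: [597.0, -223.8, 86.7]
ee_rot: [2.206, 2.234, 0.001]
wrist_force: [-0.9, 0.3, 6.4]
grip_width: 29.3
finger_force: 59.1
```

The collar is gripped at 29.3 mm, close to the expected 30. Now I'll turn it +40° about the tool z, which is −40° about world z.

```bash
python3 -m jog '[[[2,0,0,0,0,0,4],[2,0,0,0,0,0,8],[2,0,0,0,0,0,12],[2,0,0,0,0,0,16],[2,0,0,0,0,0,20],[2,0,0,0,0,0,24],[2,0,0,0,0,0,28],[2,0,0,0,0,0,32],[2,0,0,0,0,0,36],[2,0,0,0,0,0,40],[2,0,0,0,0,0,40],[2,0,0,0,0,0,40]]]'
```

```text
t: 4.05
ee_pos: [596.2, -223.5, 84.8]
ee_rot: [-2.837, -1.348, 0.001]
wrist_force: [-0.2, 0.6, -0.8]
grip_width: 29.1
finger_force: 59.0
```

```bash
python3 -m jog '[[[4.5,0,0,0,0,0,0],[6,0,0,0,0,0,0],[8.5,0,0,0,0,0,0],[8.5,0,0,0,0,0,0],[8.5,0,0,0,0,0,0],[8.5,0,0,0,0,0,0],[8.5,0,0,-3,0,0,0],[8.5,0,0,-7,0,0,0],[8.5,0,0,-11,0,0,0],[8.5,0,0,-13,0,0,0],[8.5,0,0,-13,0,0,0],[8.5,0,0,-13,0,0,0]]]'
python3 - <<'E'
from h import *
img,K,Rw,o=cam("wrist"); print(arm.sense()['ee_pos'])
save("w2c.png",cv2.resize(img[125:265,240:400],None,fx=4,fy=4,interpolation=cv2.INTER_CUBIC))
b=cam("scene")[0]; save("s2c.png",cv2.resize(b[210:320,160:290],None,fx=5,fy=5,interpolation=cv2.INTER_CUBIC))
E
```

```text
t: 5.05
ee_pos: [597.0, -223.8, 217.0]
ee_rot: [2.837, 1.344, 0.004]
wrist_force: [0.4, -0.0, -0.4]
grip_width: 85.3
finger_force: 0.0
[ 596.32803789 -223.56880731  214.7524183 ]
```

View pics/w2c.png

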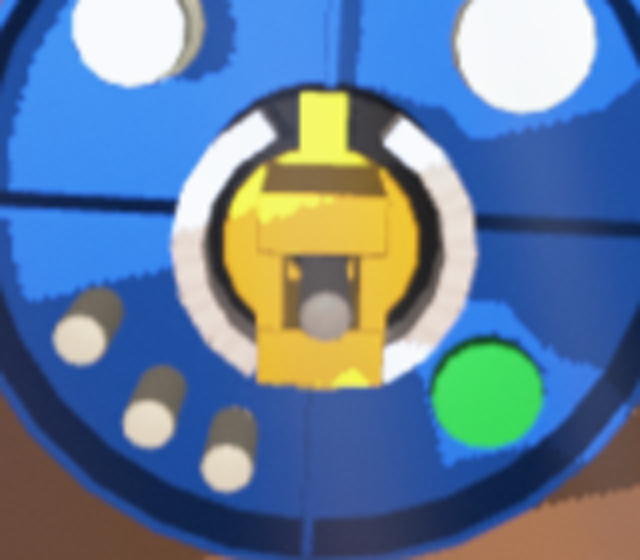

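View pics/s2c.png

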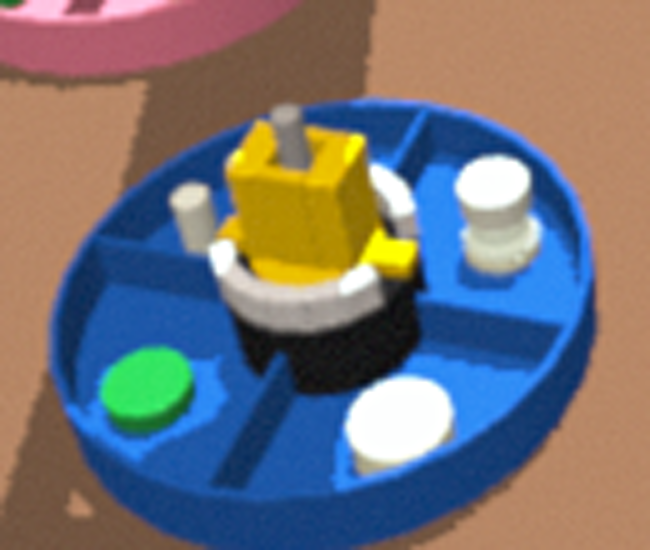

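The tab sits centred in the notch at crop (324,120), below the ring's top face. The collar is level and lower, with the spindle now standing well clear of it. The disc is home and the gripper is clear.

```bash
python3 -c "
from rig import arm
print(arm.job_done())"
```

```text
the job is handed in; nothing more can be done
None
```

I turned the yellow disc 40° until its tabs dropped into the ring's notches. In the last pictures it lies level and home with the gripper clear of it, and the job is handed in at about 5 s of the 32 s; no verdict came back.

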